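Lean the marker in the mug, away from the handle

TASK

Move the thick marker from the wooden pen block into the mug so that I can carry the mug to the board: lower it in, foot first as it stands now, without dropping it, and leave it leaning against the rim straight across from the handle so the handle stays free. Leave the mug standing where it is and do not disturb the other pens, the eraser or the glue stick.

Things in the scene. Friction and masses are not known exactly. Their poses are not given: they have to be found in the camera images.
- marker: Thick round felt marker (green cap at the upper end, white barrel), 135 mm long, about 17 mm thick (16 to 17 mm), about 20 g. It stands in the end hole of the pen block, 36 mm deep, with some play, so it may lean up to about 6 degrees; its top is about 145 mm above the desk. Origin: on the surface of the barrel at half length, not on the centre line; y axis along the marker towards its upper end.
- marker_top (a point): Centre of the marker's upper end face (on its centre line).
- marker_foot (a point): Centre of the marker's lower end face (on its centre line), 135 mm from marker_top.
- pen_block: Fixed low wooden block, 150 x 52 x 46 mm high. Origin: centre of its underside; x along its length, y across it, z up. It has three round holes 36 mm deep along its x axis: a wide one (19.5 mm) at x = -50 mm holding the marker, and narrow ones (14.5 mm) at x = +15 and +53 mm holding two slim pens.
- mug: Plain straight-sided round ceramic mug, loose, about 0.4 kg, standing on the desk: 85 mm high, 70 mm outside diameter, wall 4 mm (inside diameter about 60 mm), inner floor 5 mm above its underside, open at the top. One loop handle sticks out at its +y side to 71 mm from the mug's axis, between 14 and 75 mm above the desk. Origin: centre of the underside; z up. Straight across from the handle is -y.
- pen_a: Slim pen, 145 mm long, 11 mm thick, standing in the pen block 65 mm from the marker's hole; leave it there. Origin on its barrel at half length.
- pen_b: Slim pen, 145 mm long, 12 mm thick, standing in the pen block's far end hole; leave it there. Origin on its barrel at half length.
- eraser: Eraser, 21 x 52 x 12 mm, lying on the desk between block and mug; leave it. Origin: centre of its underside.
- glue_stick: Glue stick, 24 mm thick, 92 mm tall, standing on the desk behind block and mug; leave it. Origin: centre of its underside.
There are look-alikes about, which are no part of the job. There is more than one size of the mug; the job needs the smaller.

How it is judged:
By the outcome, as a careful person would: the job done as asked, in the order asked, and still so for the second after the job is handed in, with the robot touching nothing.
It also fails if it takes over 45 s, if anything falls off the work surface, if the arm or the gripper's body presses on something with over 40 N, if the wrist force passes 120 N, or if a joint passes its speed limit or range.

ROBOT

A 6-joint arm with a two-finger parallel gripper is mounted at the origin on the work surface; the furniture and walls round the work are solid. World frame = base frame: x ahead of the robot, y to its left, z up, the work surface at z = 0. Lengths are in mm, angles in rad, forces in N, time in s.
With the tool pointing down it reaches from about 350 to 775 mm from the base axis. Payload 7.3 kg.
Tool frame: the origin (TCP) lies on the front face of the gripper's body, between the roots of the fingers; the fingertips stand 66 mm ahead of it and the grasp point (between the pads) lies 47 mm ahead of it (bot.tip_extent is the distance from the TCP to the fingertips, in mm); z points along the fingers, y is the line along which they close (so a half turn about z gives the same grasp; the last joint's range is limited). The gripper opens to 92 mm and grips with 3 to 60 N. Pads are 19 mm wide; open, the fingers measure 130 mm over their backs; the gripper's body (75 mm by 190 mm) begins 47 mm behind the grasp point.
Start: joints at [-1.428, 0.342, 1.524, -0, 1.275, -0.146], TCP at [149.542, -503.265, 292.241] pointing down, gripper open.
Joint ranges: [-2.53, 2.53], [-0.77, 2.02], [0.04, 2.7], [-1, 4.14], [0.28, 2.66], [-3.11, 3.11]. Speed limits (rad/s): [2.57, 2.57, 3.14, 3.14, 3.14, 3.14].

INTERFACE

Orientations are given as [roll, pitch, yaw] about the fixed x, y, z axes, in that order (R = Rz(yaw) Ry(pitch) Rx(roll)).
In Python, from plant import readout, viewer, order, bot gives the robot as it stands.
- The arm moves only by the shell command python3 -m creep 'ROWS'. ROWS is text: rows parted by semicolons, each of 7 numbers parted by spaces: the shift along the world's x, y, z in m, then the turn, a rotation vector about the world's x, y, z in rad, then the opening in per cent of the stroke, from 0 (shut) to 100 (fully open). A call has 1 to 8 rows; each row shifts and turns the commanded pose from where the row before left it; what a row does not reach is not made up. A row lasts 1/12 s, in which the tool goes at most 41.7 mm and 7.16 degrees, less where a joint would pass 70% of its speed; a pose out of reach is approached as far as the arm can. A call is refused whole if a number of a shift passes 0.0417 or a number of a turn 0.125, either way. A call with a gripper value outside its range is refused whole. The fingers move at their own pace and stop on an object; the grip force is fixed at half the most. Time passes only in rows, so rows that do not move let the fingers close. It gives the time, the measured TCP pose, the force, the opening and the grip force at its end, in the units of the state.
- readout.get_obs(): the state, without advancing time (a new reading comes with each control period).
- viewer.capture(name): name is "scene" or "top"; returns the picture (400x640x3 uint8, red, green, blue); there is no depth.
- viewer.camera_info(name): a dict with "fx", "fy", "cx", "cy" (pixels), "origin" and "rotation" of the camera in the world. Camera axes: x right, y up, looking along -z (the intrinsics and any distortion apply to the point x, -y, -z); pixel columns grow to the right and rows downward; lengths in mm; the calibration is good to about 2 mm. A picture is of the moment at which its call begins. camera_info takes no time and is no camera call.
- order.close_job(): hands the job in; it is judged then, once.
The state is a dict: "time": time; "joint_positions": joint angles; "dq": joint speeds; "tau": joint torques, N m; "tool_pos": TCP position; "tcp_rot": TCP orientation; "contact_force": force on the tool from outside, world axes, zero at the start; "moment": the same for the moment, N m; "grip_width": finger opening in mm; "finger_force": force on a finger pad.
Only numpy, scipy, OpenCV 4.12 (cv2) and the standard library are available. Lean on these libraries where they do the work, as an engineer would, in place of code of your own. Each camera call takes 0.05 s, during which the arm holds its last target. There are 200 camera calls.

## Working session

There is one attempt and no reset: what is moved stays moved. The work goes in short steps, Python scripts to look and compute and a shell command to move; the robot and the scene stay as the last step left them, time stands still between calls to the robot, and variables do not carry over. Pictures are saved under pics/ and viewed, at most 10 in all, crops included, and the job is handed in when it is done.

```bash
mkdir -p pics; ls
python3 - <<'E'
from plant import readout, viewer, order, bot
import cv2
for n in("scene","top"):
    im=viewer.capture(n); cv2.imwrite(f"pics/{n}0.png",im[:,:,::-1]); print(viewer.camera_info(n))
print(readout.get_obs())
E
```

```text
pics
{'fx': 368.8210581045328, 'fy': 368.8210581045328, 'cx': 324.7378465040481, 'cy': 200.57264900833962, 'origin': array([-109.72819294,  572.89690757,  645.91992123]), 'rotation': array([ 1.06384458,  0.01797408, -2.33028221])}
{'fx': 382.98008219749005, 'fy': 382.98008219749005, 'cx': 318.76315442020126, 'cy': 195.4843476684816, 'origin': array([ 429.57712437,  -61.65023183, 1256.33330756]), 'rotation': array([ 0.15067991,  0.0057672 , -1.54595835])}
{'time': 0.1, 'joint_positions': array([-1.42796780e+00,  3.42645715e-01,  1.52489879e+00, -1.92450270e-05,
        1.27540148e+00, -1.46020829e-01]), 'dq': array([ 0.00077547, -0.00176402, -0.00348956,  0.00039267, -0.00213719,
       -0.00100459]), 'tau': array([ 1.38101546e-03, -4.32003772e+01, -2.44694424e+01,  7.18562817e-02,
        5.26520703e-02, -4.59510420e-05]), 'tool_pos': array([ 149.51399165, -502.98215075,  291.6261288 ]), 'tcp_rot': array([-3.14025105e+00, -1.78705013e-04,  2.88854849e-01]), 'contact_force': array([ 0.23667919, -0.73123554,  0.4025942 ]), 'moment': array([ 0.04805811,  0.01773096, -0.00734779]), 'finger_force': 0.0, 'grip_width': 91.86637941104534}
```

View pics/scene0.png

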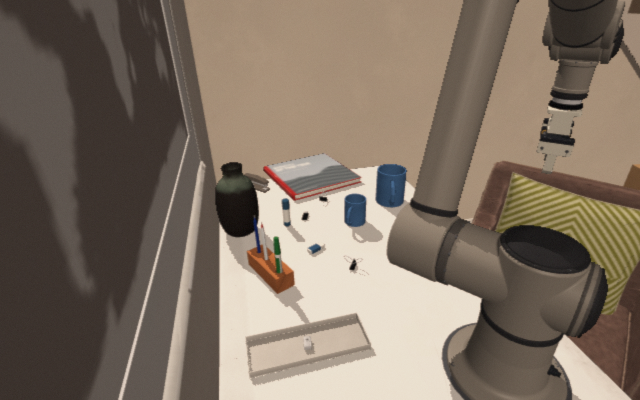

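View pics/top0.png

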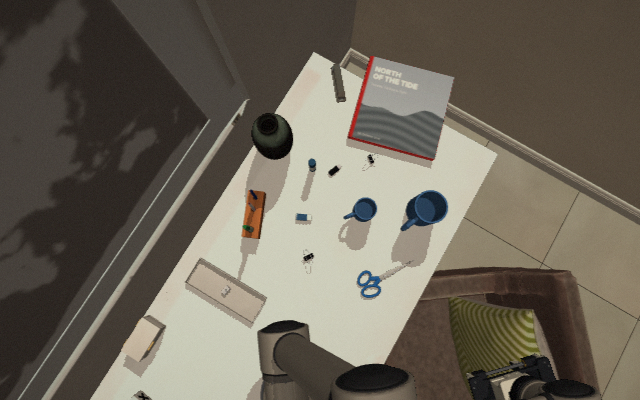

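The top view shows the block at (254,215) with the green marker at its near end (248,230), the small mug at (365,210) with its handle toward (348,216), the glue stick at (312,164) and the eraser at (303,217). In the scene view the marker's cap is at (277,240) and the small mug is at (355,210).

```bash
cat > h.py <<'E'
import numpy as np, cv2
from scipy.spatial.transform import Rotation as Ro
from plant import readout, viewer, order, bot
def cam(n):
    c=viewer.camera_info(n); return c,Ro.from_euler('xyz',c['rotation']).as_matrix(),np.array(c['origin'])
def ray(n,uv):
    c,R,o=cam(n); u,v=uv
    d=R@np.array([(u-c['cx'])/c['fx'],-(v-c['cy'])/c['fy'],-1]); return o,d/np.linalg.norm(d)
def proj(n,p):
    c,R,o=cam(n); q=R.T@(np.array(p,float)-o); return np.array([c['cx']+c['fx']*q[0]/-q[2],c['cy']-c['fy']*q[1]/-q[2]])
def plane(n,uv,z):
    o,d=ray(n,uv); return o+d*(z-o[2])/d[2]
def tri(a,b,n1="scene",n2="top"):
    (o1,d1),(o2,d2)=ray(n1,a),ray(n2,b)
    s=np.linalg.lstsq(np.c_[d1,-d2],o2-o1,rcond=None)[0]
    p,q=o1+s[0]*d1,o2+s[1]*d2; return (p+q)/2,np.linalg.norm(p-q)
def crop(im,x,y,w,h,k): return cv2.resize(im[y:y+h,x:x+w],None,fx=k,fy=k,interpolation=cv2.INTER_CUBIC)
E
python3 - <<'E'
from h import *
np.set_printoptions(precision=1,suppress=True)
print(proj("scene",[149.5,-503,292]),proj("scene",[0,0,0]))
s=cv2.imread("pics/scene0.png");t=cv2.imread("pics/top0.png")
a=crop(s,235,190,130,100,4); b=crop(t,235,150,150,100,5)
cv2.imwrite("pics/c1.png",a);cv2.imwrite("pics/c2.png",b)
for n,im in(("scene",s),("top",t)):
    hsv=cv2.cvtColor(im,cv2.COLOR_BGR2HSV)
    for nm,lo,hi in(("green",(55,90,30),(95,255,255)),("blue",(96,110,30),(120,255,255)),("orange",(3,140,60),(18,255,255))):
        k,l,st,ce=cv2.connectedComponentsWithStats(cv2.inRange(hsv,lo,hi))
        for i in range(1,k):
            if st[i,4]>15: print(n,nm,st[i],ce[i])
E
```

```text
[553.9 143.6] [503.5 368. ]
scene green [274 237   6  18  73] [276.4 245.9]
scene green [276 259   4  14  35] [277.8 265.4]
scene blue [ 377  165   29   41 1015] [390.6 184.8]
scene blue [346 195  19  31 545] [354.9 209.7]
scene blue [283 200   5   9  39] [285.2 203.6]
scene blue [253 218   7  34  75] [255.9 232.1]
scene blue [310 245  10   7  39] [314.8 247.9]
scene orange [ 247  245   47   48 1052] [270.7 270. ]
top green [243 225   7   5  23] [245.9 227. ]
top blue [309 159   6   9  41] [311.6 162.6]
top blue [251 190   6   9  18] [253.5 194.4]
top blue [ 402  191   46   40 1147] [425.8 209. ]
top blue [345 198  32  24 445] [363.5 209.6]
top blue [297 214  10   6  49] [301.3 216.6]
top blue [358 271  23  27 223] [369.4 283.9]
top orange [242 190  23  49 673] [253.7 214.2]
```

View pics/c1.png

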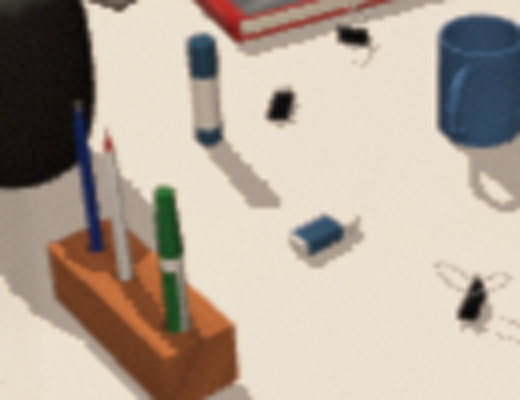

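View pics/c2.png

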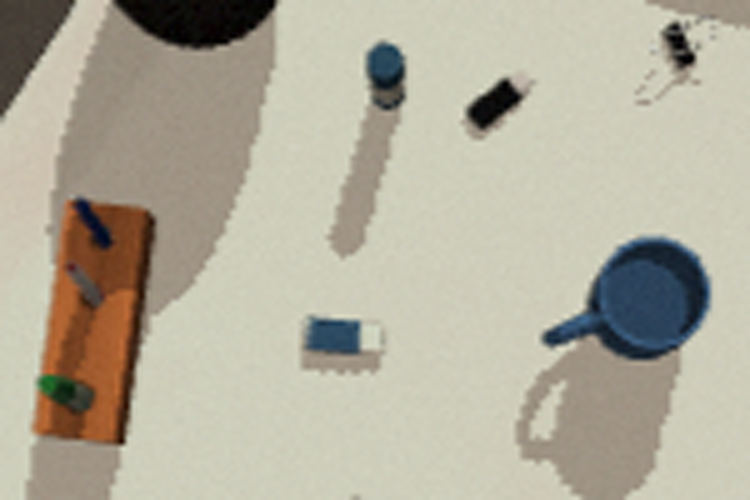

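The crops show the marker's cap top at scene (276,237) and top (244.5,227). Its entry to the hole is at scene (279,272) and top (250.5,230). The mug rim is centred at top (365.4,209.6) and the handle tip is at top (345,217.5).

Run:
```python
from h import *
np.set_printoptions(precision=1,suppress=True)
S=lambda x,y:(235+x/4-.4,190+y/4-.4); T=lambda x,y:(235+x/5-.4,150+y/5-.4)
tp,e=tri(S(165,190),T(47,384)); print("top",tp,e)
en,e=tri(S(176,330),T(80,402)); print("entry",en,e)
c=np.array([plane("top",T(*q),46) for q in((68,203),(153,208),(125,442),(35,433))]);print("block",c)
ctr=c.mean(0); ex=(c[0]+c[1]-c[2]-c[3]); print(ctr,np.linalg.norm(ex)/2); ex/=np.linalg.norm(ex); print("ex",ex,"hole",ctr-50*ex,"yaw",np.arctan2(ex[1],ex[0]))
a=(tp-(ctr-50*ex)); print("lean",a)
cs=np.array([plane("scene",S(*q),46) for q in((48,246),(236,327),(100,225))]);print("block scene",cs)
for z in(85,): 
  L,Rr,U,D=[plane("top",T(*q),z) for q in((592,298),(711,298),(652,237),(652,360))]; print("rim",L,Rr,U,D,(L+Rr)/2,(U+D)/2)
m=((L+Rr)/2+(U+D)/2)/2
h=plane("top",T(545,339),50);print("handle",h,h-m,np.linalg.norm((h-m)[:2]),np.arctan2(*(h-m)[1::-1]))
print("glue",plane("top",T(385,60),92)); print("eraser",plane("top",T(343,335),12))
# mug in scene: rim ellipse
L,Rr=[plane("scene",S(*q),85) for q in((438,40),(520,40))];print(L,Rr)
print("mug proj",proj("scene",m),proj("scene",[m[0],m[1],0]))
```

```text
top [502.4 163.9 145.6] 0.9908532979777093
entry [499.9 165.3  40.8] 5.358222655787457
block [[624.8 176.5  46. ]
 [622.9 121.8  46. ]
 [473.4 132.6  46. ]
 [477.6 189.6  46. ]]
[549.7 155.2  46. ] 148.82415857362105
ex [ 1.  -0.1  0. ] hole [499.8 159.2  46. ] yaw -0.08032181139129972
lean [ 2.6  4.8 99.6]
block scene [[627.6 179.2  46. ]
 [472.7 142.   46. ]
 [622.6 140.3  46. ]]
rim [ 567.1 -156.8   85. ] [ 568.8 -229.9   85. ] [ 605.9 -193.4   85. ] [ 529.8 -193.9   85. ] [ 568.  -193.4   85. ] [ 567.8 -193.7   85. ]
handle [ 544.4 -130.3   50. ] [-23.5  63.2 -35. ] 67.44468345118443 1.9263735530557662
glue [712.4 -25.6  92. ]
eraser [547.5  -0.8  12. ]
[ 591.  -162.4   85. ] [ 545.3 -207.5   85. ]
mug proj [356.2 198.7] [355.6 221.5]
```

```bash
python3 -m creep '.03 .0253 0 0 0 -.0168 100;.03 .0253 0 0 0 -.0168 100;.03 .0253 0 0 0 -.0168 100;.03 .0253 0 0 0 -.0168 100;.03 .0253 0 0 0 -.0168 100;.03 .0253 0 0 0 -.0168 100;.03 .0253 0 0 0 -.0168 100;.03 .0253 0 0 0 -.0168 100'
python3 -m creep '.03 .0253 0 0 0 -.0168 100;.03 .0253 0 0 0 -.0168 100;.0042 .034 0 0 0 -.0168 100;.0042 .034 0 0 0 -.0168 100;.0042 .034 0 0 0 -.0168 100;.0042 .034 0 0 0 -.0168 100;.0042 .034 0 0 0 -.0168 100;.0042 .034 0 0 0 -.0168 100'
python3 -m creep '.0042 .034 0 0 0 -.0168 100;.0042 .034 0 0 0 -.0168 100;.0042 .034 0 0 0 -.0168 100;.0042 .034 0 0 0 -.0168 100;.0042 .034 0 0 0 -.0168 100;.0042 .034 0 0 0 -.0168 100;0 0 0 0 0 0 100;0 0 0 0 0 0 100'
```

```text
time: 0.77
tool_pos: [390.6, -299.2, 292.1]
tcp_rot: [-3.141, 0.0, 0.153]
contact_force: [0.3, -1.6, -0.5]
grip_width: 91.7
finger_force: 0.0
time: 1.43
tool_pos: [474.5, -44.6, 292.0]
tcp_rot: [-3.142, 0.001, 0.019]
contact_force: [0.6, -0.1, -0.2]
grip_width: 91.8
finger_force: 0.0
time: 2.1
tool_pos: [499.6, 159.1, 291.6]
tcp_rot: [3.141, 0.001, -0.077]
contact_force: [-0.3, -0.3, -0.1]
grip_width: 91.4
finger_force: 0.0
```

```bash
python3 -m creep '.002 .004 -.014 0 0 0 100;0 0 -.018 0 0 0 100;0 0 -.018 0 0 0 100;0 0 -.018 0 0 0 100;0 0 -.018 0 0 0 100;0 0 -.015 0 0 0 100;0 0 -.01 0 0 0 100;0 0 0 0 0 0 100'
python3 - <<'E'
from h import *
im=viewer.capture("scene")[:,:,::-1]
cv2.imwrite("pics/c3.png",crop(im,215,190,140,100,5))
o=readout.get_obs();print(o['tool_pos'],proj("scene",o['tool_pos']+[0,0,-66]),proj("scene",o['tool_pos']+[0,0,-47]))
E
```

```text
time: 2.77
tool_pos: [500.9, 160.3, 179.2]
tcp_rot: [3.14, 0.004, -0.082]
contact_force: [-0.4, -0.2, -0.4]
grip_width: 91.9
finger_force: 0.0
[501.59640358 160.70200723 180.54891754] [278.38810254 247.29596638] [277.76307745 240.86518252]
```

View pics/c3.png

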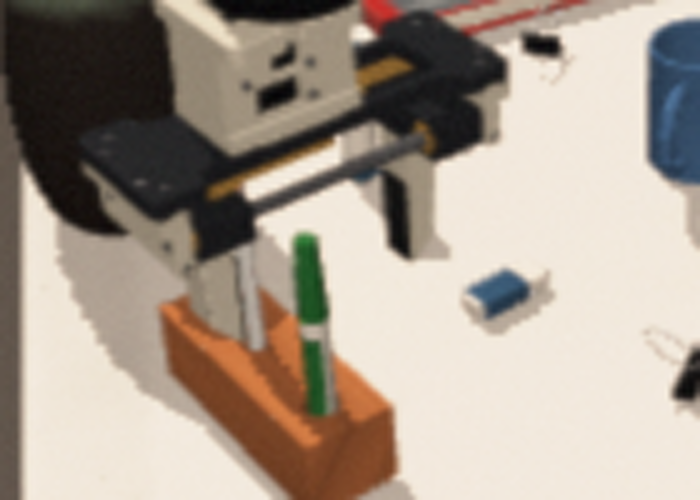

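The marker's top sits at scene (276,237), midway between the open fingers, within about 2 mm of the expected grasp point. I'll nudge +y and close.

```bash
python3 -m creep '.0005 .002 0 0 0 0 100;0 0 0 0 0 0 60;0 0 0 0 0 0 40;0 0 0 0 0 0 10;0 0 0 0 0 0 10;0 0 0 0 0 0 10;0 0 0 0 0 0 10;0 0 0 0 0 0 10'
python3 -m creep '0 0 0 0 0 0 10;0 0 0 0 0 0 10;0 0 0 0 0 0 10;0 0 0 0 0 0 10'
```

```text
time: 3.48
tool_pos: [502.4, 163.8, 181.3]
tcp_rot: [3.142, -0.0, -0.081]
contact_force: [-0.3, 0.4, 0.7]
grip_width: 49.5
finger_force: 0.0
time: 3.82
tool_pos: [502.5, 163.7, 181.2]
tcp_rot: [3.141, 0.0, -0.081]
contact_force: [-1.3, 1.0, 0.3]
grip_width: 23.0
finger_force: 0.0
```

```bash
python3 -m creep '0 0 -.002 0 0 0 5;0 0 0 0 0 0 5;0 0 0 0 0 0 5;0 0 0 0 0 0 5;0 0 0 0 0 0 5'
python3 -m creep '0 0 .008 0 0 0 5;0 0 .015 0 0 0 5;0 0 .02 0 0 0 5;0 0 .025 0 0 0 5;0 0 .025 0 0 0 5;0 0 .02 0 0 0 5;0 0 .007 0 0 0 5;0 0 0 0 0 0 5'
python3 - <<'E'
from h import *
im=viewer.capture("scene")[:,:,::-1]
cv2.imwrite("pics/c4.png",crop(im,215,150,140,130,4.5))
E
```

```text
time: 4.23
tool_pos: [502.4, 163.7, 179.2]
tcp_rot: [3.141, 0.0, -0.081]
contact_force: [1.1, -0.4, 0.3]
grip_width: 14.7
finger_force: 30.0
time: 4.9
tool_pos: [503.0, 163.9, 301.3]
tcp_rot: [-3.141, -0.004, -0.081]
contact_force: [0.1, 1.0, 0.1]
grip_width: 14.4
finger_force: 30.0
```

View pics/c4.png

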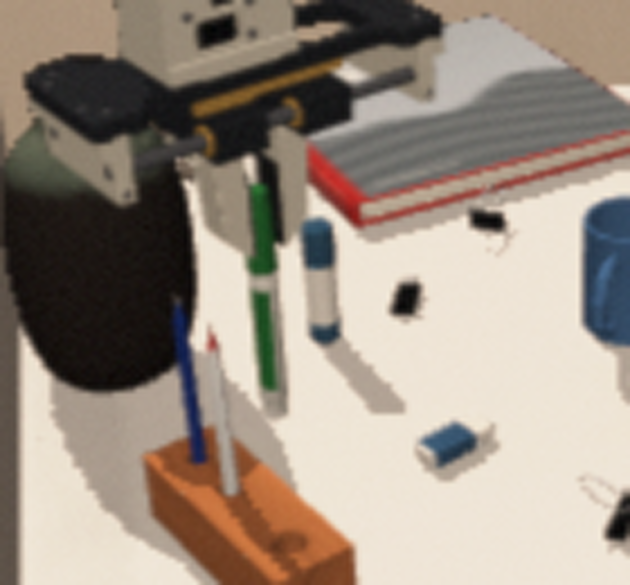

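The marker is held clear of the block and roughly vertical. Its top is near scene (272.5,190.5) and its foot near (276.5,241).

Run:
```python
from h import *
np.set_printoptions(precision=1,suppress=True)
im=viewer.capture("top")[:,:,::-1]; cv2.imwrite("pics/t4.png",crop(im,200,150,200,120,4))
S=lambda x,y:(215+x/4.5-.4,150+y/4.5-.4)
o=readout.get_obs();p=o['tool_pos'];print(p,o['tcp_rot'])
print("foot",plane("scene",S(276,411),p[2]-34-135),"top",plane("scene",S(259,186),p[2]-34),"mid",plane("scene",S(263,280),p[2]-34-55))
for d in(34,89,169):print(proj("scene",p-[0,0,d]))
```

```text
[502.  163.7 298.4] [ 3.1  0.  -0.1]
foot [509.5 160.7 129.4] top [509.8 157.2 264.4] mid [512.2 158.8 209.4]
[271.9 193. ]
[274.  214.2]
[276.8 242.7]
```

View pics/t4.png

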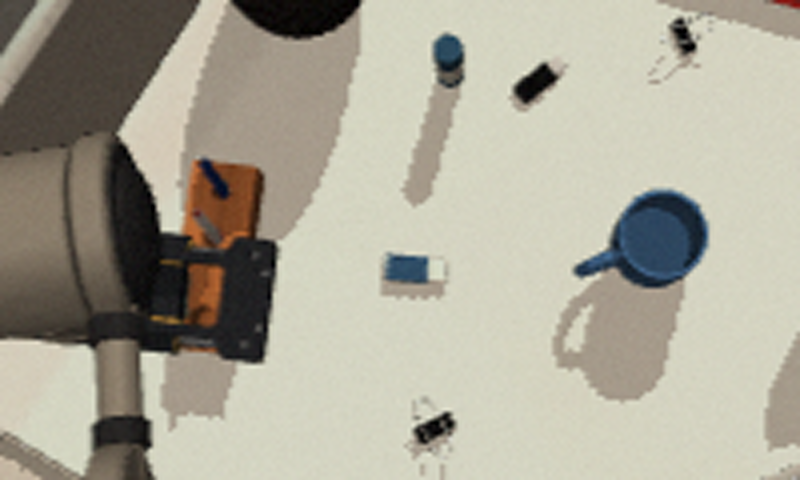

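```bash
python3 -m creep '.006 -.029 0 0 0 -.081 5;.006 -.029 0 0 0 -.081 5;.006 -.029 0 0 0 -.081 5;.006 -.029 0 0 0 -.081 5;.006 -.029 0 0 0 -.081 5;.006 -.029 0 0 0 -.081 5;.006 -.029 0 0 0 -.081 5'
python3 -m creep '.006 -.029 0 0 0 -.081 5;.006 -.029 0 0 0 -.081 5;.006 -.029 0 0 0 -.081 5;.006 -.029 0 0 0 -.081 5;.006 -.029 0 0 0 -.081 5;.006 -.029 0 0 0 -.081 5;.006 -.029 0 0 0 -.081 5'
python3 -m creep '0 0 0 .0511 .019 0 5;0 0 0 .0511 .019 0 5;0 0 0 .0511 .019 0 5;0 0 0 .0511 .019 0 5;0 0 0 .0511 .019 0 5;0 0 0 .0511 .019 0 5;0 0 0 .0511 .019 0 5;0 0 0 .0511 .019 0 5'
python3 -m creep '0 0 0 0 0 0 5;0 0 0 0 0 0 5'
python3 - <<'E'
from h import *
np.set_printoptions(precision=1,suppress=True)
a=viewer.capture("scene")[:,:,::-1];b=viewer.capture("top")[:,:,::-1]
cv2.imwrite("pics/c5.png",np.vstack([crop(a,300,120,160,115,2.6*1.9)[:290],crop(b,320,130,160,115,2.6*1.9)[:290]]) if 0 else np.hstack([crop(a,310,115,100,130,4),crop(b,320,140,100,130,4)]))
o=readout.get_obs();p=o['tool_pos'];M=Ro.from_euler('xyz',o['tcp_rot']).as_matrix();print(p,M)
for d in(34,169):
  q=p+M[:,2]*d; print(d,q,(q-[568,-193.5,0])@[.349,-.937,0],(q-[568,-193.5,0])@[.937,.349,0],proj("scene",q),proj("top",q))
E
```

```text
time: 5.58
tool_pos: [543.9, -40.6, 297.3]
tcp_rot: [3.14, 0.003, -0.652]
contact_force: [-0.0, 0.1, -1.0]
grip_width: 14.0
finger_force: 30.0
time: 6.17
tool_pos: [586.0, -243.5, 296.8]
tcp_rot: [3.139, 0.003, -1.219]
contact_force: [0.9, 0.2, -0.4]
grip_width: 14.2
finger_force: 30.0
time: 6.83
tool_pos: [586.2, -242.2, 297.1]
tcp_rot: [3.139, 0.442, -1.216]
contact_force: [-0.5, 0.2, -0.8]
grip_width: 14.0
finger_force: 30.0
time: 7.0
tool_pos: [586.3, -242.7, 296.8]
tcp_rot: [3.139, 0.438, -1.217]
contact_force: [-0.2, -0.3, -0.8]
grip_width: 14.3
finger_force: 30.0
[ 586.4 -242.   298.4] [[ 0.3 -0.9 -0.1]
 [-0.8 -0.3  0.4]
 [-0.4  0.  -0.9]]
34 [ 581.3 -228.6  267.6] 37.523580397921805 0.2584159152809148 [362.2 139.7] [386.4 196.4]
169 [ 561.4 -175.2  145.2] -19.478380827287562 0.1669619504902782 [354.2 184.1] [361.  208.9]
```

View pics/c5.png

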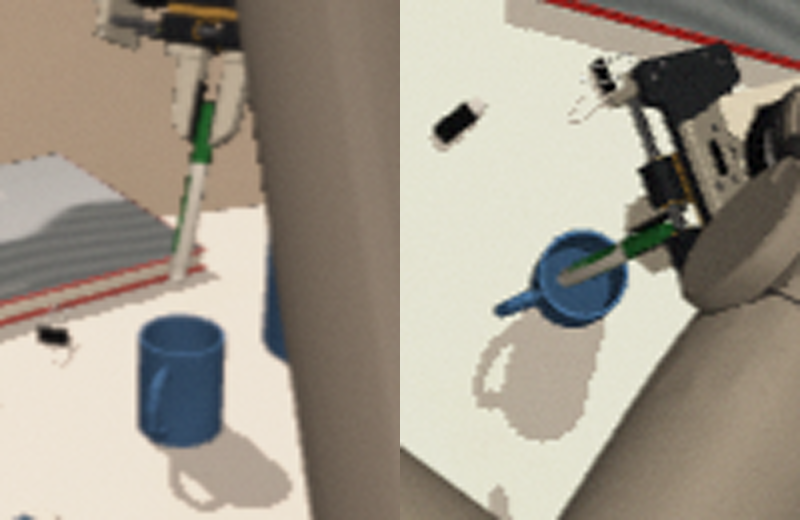

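The view shows the marker tilted over the mug mouth, with its foot at scene (354.4,183.5) and top (361.5,209). This matches the prediction, and the lean is straight away from the handle. I'll lower it now.

```bash
python3 -m creep '0 0 -.01 0 0 0 5;0 0 -.016 0 0 0 5;0 0 -.016 0 0 0 5;0 0 -.016 0 0 0 5;0 0 -.016 0 0 0 5;0 0 -.01 0 0 0 5;0 0 0 0 0 0 5'
python3 -m creep '0 0 -.01 0 0 0 5;0 0 -.01 0 0 0 5;0 0 -.009 0 0 0 5;0 0 -.006 0 0 0 5;0 0 -.003 0 0 0 5;0 0 0 0 0 0 5'
python3 -m creep '0 0 -.003 0 0 0 5;0 0 0 0 0 0 5;0 0 0 0 0 0 5'
```

```text
time: 7.68
tool_pos: [585.6, -241.4, 212.6]
tcp_rot: [3.138, 0.439, -1.216]
contact_force: [-1.0, -0.5, -0.8]
grip_width: 14.2
finger_force: 30.0
time: 8.18
tool_pos: [586.2, -242.1, 176.3]
tcp_rot: [3.141, 0.437, -1.215]
contact_force: [0.3, 0.2, -0.7]
grip_width: 14.3
finger_force: 30.0
time: 8.43
tool_pos: [586.5, -242.3, 174.5]
tcp_rot: [-3.141, 0.436, -1.215]
contact_force: [-0.4, -0.0, -0.7]
grip_width: 14.3
finger_force: 30.0
```

```bash
python3 -m creep '0 0 -.003 0 0 0 5;0 0 -.003 0 0 0 5;0 0 -.002 0 0 0 5;0 0 0 0 0 0 5;0 0 0 0 0 0 5'
python3 -m creep '0 0 -.002 0 0 0 5;0 0 0 0 0 0 5;0 0 0 0 0 0 5'
python3 -m creep '0 0 -.0015 0 0 0 5;0 0 0 0 0 0 5;0 0 0 0 0 0 5'
```

```text
time: 8.85
tool_pos: [586.4, -242.2, 166.0]
tcp_rot: [3.141, 0.437, -1.215]
contact_force: [-0.4, 0.8, -0.1]
grip_width: 14.1
finger_force: 30.0
time: 9.1
tool_pos: [586.4, -242.2, 164.2]
tcp_rot: [3.141, 0.436, -1.215]
contact_force: [0.6, 0.5, 0.7]
grip_width: 14.2
finger_force: 30.0
time: 9.35
tool_pos: [586.4, -242.2, 162.7]
tcp_rot: [3.141, 0.436, -1.215]
contact_force: [-0.0, 0.8, -0.2]
grip_width: 14.4
finger_force: 30.0
```

```bash
python3 -m creep '0 0 -.0015 0 0 0 5;0 0 0 0 0 0 5;0 0 0 0 0 0 5'
python3 -m creep '0 0 -.0015 0 0 0 5;0 0 0 0 0 0 5;0 0 0 0 0 0 5'
python3 - <<'E'
from h import *
a=viewer.capture("scene")[:,:,::-1];b=viewer.capture("top")[:,:,::-1]
cv2.imwrite("pics/c6.png",np.hstack([crop(a,310,145,100,100,4),crop(b,320,150,100,100,4)]))
E
```

```text
time: 9.6
tool_pos: [586.4, -242.2, 161.1]
tcp_rot: [3.141, 0.436, -1.215]
contact_force: [-0.1, 0.0, -1.0]
grip_width: 13.9
finger_force: 30.0
time: 9.85
tool_pos: [586.5, -242.4, 159.9]
tcp_rot: [-3.141, 0.436, -1.215]
contact_force: [-0.2, 0.2, 0.6]
grip_width: 14.3
finger_force: 30.0
```

View pics/c6.png

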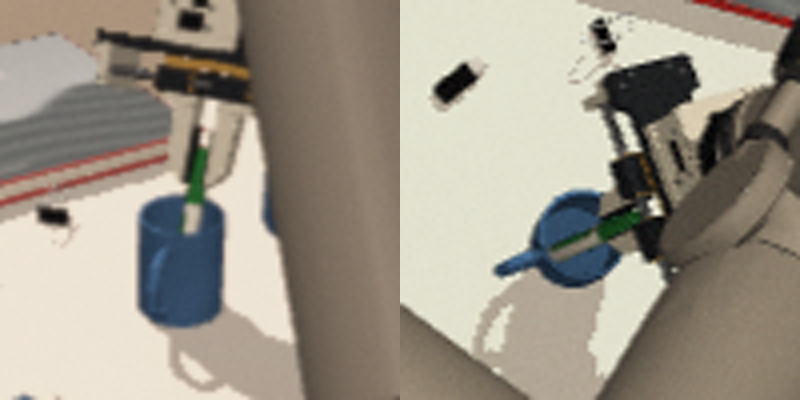

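The marker is inside the mug, leaning toward the far rim at top (375,207). The mug has not moved. There is no floor contact yet, so I'll continue down gently.

```bash
for i in 1 ; do :; done; python3 -m creep '0 0 -.001 0 0 0 5;0 0 0 0 0 0 5;0 0 0 0 0 0 5'
python3 -m creep '0 0 -.001 0 0 0 5;0 0 0 0 0 0 5;0 0 0 0 0 0 5'
python3 -m creep '0 0 -.001 0 0 0 5;0 0 0 0 0 0 5;0 0 0 0 0 0 5'
```

```text
time: 10.2
tool_pos: [586.7, -242.6, 159.6]
tcp_rot: [-3.141, 0.435, -1.215]
contact_force: [1.2, -1.5, 4.4]
grip_width: 14.2
finger_force: 30.0
time: 10.45
tool_pos: [586.8, -242.8, 159.3]
tcp_rot: [-3.14, 0.434, -1.214]
contact_force: [-0.0, -2.7, 8.3]
grip_width: 13.9
finger_force: 30.1
time: 10.7
tool_pos: [586.9, -243.2, 158.9]
tcp_rot: [-3.139, 0.433, -1.214]
contact_force: [-0.3, -3.8, 12.0]
grip_width: 13.7
finger_force: 30.2
```

```bash
python3 -m creep '0 0 .0025 0 0 0 5;0 0 0 0 0 0 5;.0005 -.0014 -.0007 .0094 .0035 0 5;.0005 -.0014 -.0007 .0094 .0035 0 5;0 0 0 0 0 0 5;0 0 0 0 0 0 5'
python3 -m creep '.0005 -.0014 -.0007 .0094 .0035 0 5;0 0 0 0 0 0 5;0 0 0 0 0 0 5'
python3 -m creep '.0005 -.0014 -.0007 .0094 .0035 0 5;0 0 0 0 0 0 5;0 0 0 0 0 0 5'
```

```text
time: 11.2
tool_pos: [587.6, -245.4, 157.7]
tcp_rot: [-3.141, 0.456, -1.215]
contact_force: [0.5, -0.5, 3.9]
grip_width: 14.0
finger_force: 30.0
time: 11.45
tool_pos: [588.0, -246.7, 157.1]
tcp_rot: [-3.141, 0.466, -1.215]
contact_force: [0.8, -2.3, 3.5]
grip_width: 14.1
finger_force: 30.0
time: 11.7
tool_pos: [588.5, -248.0, 156.4]
tcp_rot: [3.142, 0.476, -1.215]
contact_force: [1.0, -1.6, 4.4]
grip_width: 14.3
finger_force: 30.0
```

```bash
python3 -m creep '.0005 -.0014 -.0006 .0094 .0035 0 5;0 0 0 0 0 0 5;0 0 0 0 0 0 5'
python3 -m creep '.0005 -.0014 -.0006 .0094 .0035 0 5;0 0 0 0 0 0 5;0 0 0 0 0 0 5'
python3 - <<'E'
from h import *
np.set_printoptions(precision=1,suppress=True)
b=viewer.capture("top")[:,:,::-1];cv2.imwrite("pics/t7.png",b)
o=readout.get_obs();p=o['tool_pos'];M=Ro.from_euler('xyz',o['tcp_rot']).as_matrix()
q=p+M[:,2]*168;print(p,q,(q-[568,-193.5,0])@[.349,-.937,0],np.degrees(np.arccos(-M[2,2])),o['contact_force'])
E
```

```text
time: 11.95
tool_pos: [588.9, -249.3, 155.6]
tcp_rot: [3.141, 0.487, -1.215]
contact_force: [0.6, -0.7, 3.7]
grip_width: 14.3
finger_force: 30.0
time: 12.2
tool_pos: [589.4, -250.7, 154.9]
tcp_rot: [3.141, 0.497, -1.215]
contact_force: [-0.0, -0.6, 2.5]
grip_width: 14.2
finger_force: 30.0
[ 589.4 -250.6  155. ] [ 561.4 -175.6    7.3] -19.096426332014627 28.467440559683208 [-0.4 -0.9  2.1]
```

```bash
python3 -m creep '.0005 -.0014 -.0006 .0094 .0035 0 5;0 0 0 0 0 0 5;0 0 0 0 0 0 5'
python3 -m creep '.0005 -.0014 -.0006 .0094 .0035 0 5;0 0 0 0 0 0 5;0 0 0 0 0 0 5'
```

```text
time: 12.5
tool_pos: [589.8, -252.1, 154.3]
tcp_rot: [3.141, 0.507, -1.215]
contact_force: [1.2, -0.0, 0.9]
grip_width: 13.9
finger_force: 30.0
time: 12.75
tool_pos: [590.3, -253.3, 153.7]
tcp_rot: [3.141, 0.517, -1.215]
contact_force: [-0.6, -0.6, 0.6]
grip_width: 14.1
finger_force: 30.0
```

```bash
python3 -m creep '.0007 -.0019 0 0 0 0 5;0 0 0 0 0 0 5;0 0 0 0 0 0 5'
python3 -m creep '.0007 -.0019 0 0 0 0 5;0 0 0 0 0 0 5;0 0 0 0 0 0 5'
python3 - <<'E'
from h import *
np.set_printoptions(precision=1,suppress=True)
o=readout.get_obs();p=o['tool_pos'];M=Ro.from_euler('xyz',o['tcp_rot']).as_matrix()
print(o['contact_force'],o['moment'])
t=viewer.capture("top")[:,:,::-1];s=viewer.capture("scene")[:,:,::-1]
t0=cv2.imread("pics/top0.png")
for im in(t0,t):
    hsv=cv2.cvtColor(im,cv2.COLOR_BGR2HSV); m=cv2.inRange(hsv,(96,110,30),(120,255,255))[190:230,340:385]; x,y,w,h=cv2.boundingRect(m); print("mug",x+340,y+190,w,h)
for n,im,roi in(("top",t,(340,180,60,50)),("scene",s,(335,165,50,50))):
    x,y,w,h=roi; hsv=cv2.cvtColor(np.ascontiguousarray(im[y:y+h,x:x+w]),cv2.COLOR_BGR2HSV)
    m=cv2.inRange(hsv,(45,80,20),(92,255,255)); pts=cv2.findNonZero(m).reshape(-1,2)+[x,y]
    print(n,"green",pts.min(0),pts.max(0),"axis",cv2.fitLine(pts.astype(np.float32),2,0,.01,.01).ravel())
    a,b=[proj(n,p+M[:,2]*d) for d in(40,168)]; print("pred",a,b,(b-a)/np.linalg.norm(b-a))
E
```

```text
time: 13.0
tool_pos: [591.1, -255.3, 154.0]
tcp_rot: [3.141, 0.517, -1.215]
contact_force: [0.2, 1.5, 0.9]
grip_width: 14.7
finger_force: 30.0
time: 13.25
tool_pos: [591.9, -257.3, 154.1]
tcp_rot: [3.142, 0.516, -1.215]
contact_force: [-1.6, 0.7, 1.1]
grip_width: 14.6
finger_force: 30.0
[-1.6  0.7  1.1] [0.2 0.1 0. ]
mug 345 198 32 24
mug 346 197 31 24
top green [359 201] [384 211] axis [  0.9  -0.3 374.5 205.7]
pred [381.5 202.6] [358.  213.3] [-0.9  0.4]
scene green [356 182] [362 199] axis [  0.2  -1.  359.9 188.7]
pred [362.1 182.7] [353.9 221.6] [-0.2  1. ]
```

```bash
python3 -m creep '0 0 0 0 0 0 18;0 0 0 0 0 0 20;0 0 0 0 0 0 24;0 0 0 0 0 0 30;0 0 0 0 0 0 36;0 0 0 0 0 0 40;0 0 0 0 0 0 45;0 0 0 0 0 0 45'
python3 -m creep '.0009 -.0023 .0043 0 0 0 45;.0017 -.0046 .0087 0 0 0 45;.0034 -.0093 .0174 0 0 0 45;.0034 -.0093 .0174 0 0 0 45;.0034 -.0093 .0174 0 0 0 45;.0034 -.0093 .0174 0 0 0 45;.0034 -.0093 .0174 0 0 0 45;.0034 -.0093 .0174 0 0 0 45'
python3 -m creep '.0034 -.0093 .03 0 0 0 45;.0034 -.0093 .03 0 0 0 45;0 0 .03 0 0 0 45;0 0 0 0 0 0 45;0 0 0 0 0 0 45'
python3 - <<'E'
from h import *
a=viewer.capture("scene")[:,:,::-1];b=viewer.capture("top")[:,:,::-1]
cv2.imwrite("pics/c8.png",np.hstack([crop(a,240,140,140,150,2.85),crop(b,240,130,140,150,2.85)]))
E
```

```text
time: 14.02
tool_pos: [591.8, -257.3, 154.0]
tcp_rot: [3.141, 0.516, -1.215]
contact_force: [0.0, 0.2, -0.1]
grip_width: 40.5
finger_force: 0.0
time: 14.68
tool_pos: [614.8, -320.7, 273.5]
tcp_rot: [-3.141, 0.515, -1.215]
contact_force: [0.6, -0.2, 0.2]
grip_width: 41.2
finger_force: 0.0
time: 15.1
tool_pos: [621.7, -339.2, 364.0]
tcp_rot: [-3.138, 0.511, -1.213]
contact_force: [0.3, 0.2, -1.1]
grip_width: 41.4
finger_force: 0.0
```

View pics/c8.png

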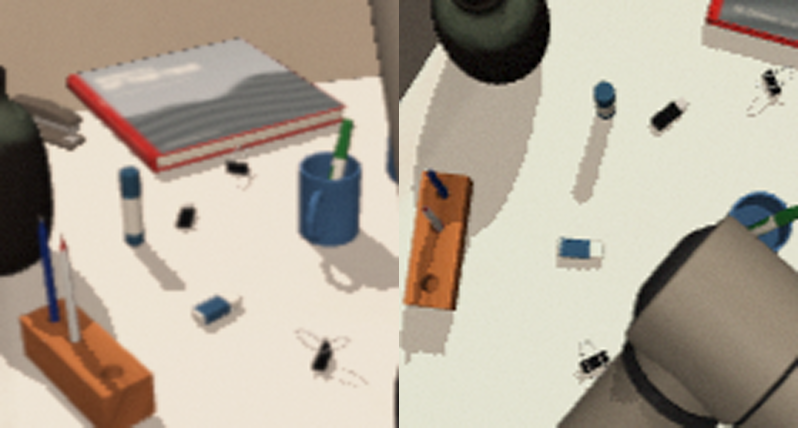

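The marker stands in the mug, leaning on the rim away from the handle (scene cap at about (361,185)). The mug, pens, eraser and glue stick are where they were, and the gripper is clear.

```bash
python3 -c "
from plant import order
print(order.close_job())"
```

```text
the job is handed in; nothing more can be done
None
```

The marker is in the smaller mug, lowered in foot first and leaning on the rim opposite the handle; the mug and the other items look unmoved in the last pictures, and the job was handed in at about 15 s.

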